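# Send an ink carrier down the gravity rail

### The job

Hang the carrier with the blue cap and blue grip tab by its two rollers at the high end of the sloped rail, setting it down gently by feel so that it rests lightly on the rail for a moment before you let go, and let it roll down by itself to the orange stop. Then push the carrier on down the rail, gently, until the stiff orange stop is fully home against the brass end plate, and leave it hanging there untouched. Leave the red carrier and the other things on the table alone.

Things in the scene. Friction and masses are not known exactly. Their poses are not given: they have to be found in the camera images.
- frame: Rail stand, bolted down: dark base plate 410 x 100 x 8 mm, wooden posts 20 x 30 mm at x = -185 mm (high) and +185 mm (low), holding a sloped aluminium rail over y = 0. Origin: centre of the plate's underside. x horizontal, along the rail to its LOW end, y across, z up. x, y and yaw vary; +x is within 0.25 rad of world +y. More than 20 N between stand (rail, stop, end plate) and carrier bends them
- rail_mid (a point): Axes as the stand's, 175 mm above the table: the rail's top at mid-length when its height clamp is lowest. The clamp lifts the rail 0 to 30 mm above this, varying and NOT reported: feel for it, and rest the carrier on it with under 8 N before letting go. Rail: 8 mm wide, 14 mm tall, 400 mm long, dropping to +x by 0.175 rad. Hang the carrier 30 to 145 mm uphill (-x) of here
- stopper (a joint): Travel in m, down the rail, of the orange stop (block 30 mm long and 30 mm wide, reaching 10 to 45 mm above the rail): at 0 its uphill face is 85 mm along the slope from mid-rail; 0.030 = home at the brass end plate. Starts at 0 to 0.012, needs about 5 N to slide and stays where left. The rolling carrier alone does not move it
- carrier: The carrier to hang, BLUE cap and tab: white C-hook on a base 56 x 62 x 6 mm (x, y, z) with an ink bottle, 220 to 330 g. Origin: underside centre of the base, standing on the table; z up, x the rolling direction: hang it with x down the rail. Mast 6 x 16 mm at y = +31 mm, arm over the middle at z = 150 to 160 mm. Hook open to -y; the rail fits in between z = 58 mm (bottle top) and 124 mm (flanges)
- carrier_roll (a point): On the blue carrier (axes as its), midway between its two rollers at tread level, z = 127 mm: comes to lie on the rail's top centre line. Rollers at x = -22 and +22 mm, tread radius 8 mm, flanges radius 11 mm with a 13 mm gap for the rail. They are damped: the carrier runs down the rail at 0.05 to 0.25 m/s, leaning with the slope.
- carrier_grip (a point): On the blue carrier, in its grip tab on top of the arm, z = 180 mm. Tab 32 mm long (x), 10 mm thick (y), z = 160 to 190 mm; grip it from above, fingers closing along y
- carrier_tail (a point): On the blue carrier, centre of its uphill buffer plate's outer face, x = -38 mm, z = 157 mm (30 mm above the tread level): where to push it along the rail. Plate 22 mm wide (y), z = 144 to 170 mm; the same at x = +38 mm, which meets the orange stop
- other: The second carrier, same shape and size but with a RED cap and tab and amber bottle; stays standing. The two stand to the right of the high post, either one near the robot (about x 0.44, y -0.36 m) and the other further out (about x 0.59, y -0.235 m); a carrier lifted 110 mm passes between the near one and the high post at y = -0.205 m. Origin: underside centre of its base
- ink_jar: Loose ink jar with black cap, 52 mm dia x 52 mm tall, bystander. Origin: underside centre
- ink_jar2: Loose green ink jar with white cap, 48 mm dia x 50 mm tall, bystander. Origin: underside centre
- cup: Loose white rinsing cup, 60 mm dia x 60 mm tall, bystander. Origin: underside centre
- card_box: Loose white open box 110 x 75 x 30 mm, bystander. Origin: underside centre
- pen: Loose green and dark pen 130 mm long, bystander. Origin: underside centre

How it is judged:
By the outcome, as a careful person would: the job done as asked, in the order asked, and still so for the second after the job is handed in, with the robot touching nothing.
It also fails if it takes over 64 s, if anything falls off the work surface, if the arm or the gripper's body presses on something with over 40 N, if the wrist force passes 120 N, or if a joint passes its speed limit or range.

### The arm

A 6-joint arm with a two-finger parallel gripper is mounted at the origin on the work surface. World frame = base frame: x ahead of the robot, y to its left, z up, the work surface at z = 0. Lengths are in m, angles in degrees, forces in N, time in s.
With the tool pointing down it reaches from about 0.25 to 0.725 m from the base axis. Payload 9.7 kg.
Tool frame: the origin (TCP) lies between the finger pads; the fingertips stand 19 mm ahead of it and the grasp point (between the pads) is the TCP; z points along the fingers, y is the line along which they close (so a half turn about z gives the same grasp; the last joint's range is limited). The gripper opens to 85 mm and grips with 20 to 120 N. Pads are 22 mm wide; open, the fingers measure 114 mm over their backs; the gripper's body (76 mm by 85 mm) begins 54 mm behind the grasp point. The pads swing forward as they close: fully open they stand 13 mm farther back than shut.
Start: joints at [67.781, 4.979, 10.078, 95.1, 0, 90], TCP at [0.208, 0.509, 0.25] pointing down, gripper open.
Joint ranges: [-179.16, 179.16], [-48.56, 103.87], [-65.8, 70.77], [-126.05, 130.52], [-82.76, 87.17], [-180, 180]. Speed limits (degrees/s): [127.2, 127.2, 147.25, 180, 180, 180].

### API

Orientations are given as [roll, pitch, yaw] about the fixed x, y, z axes, in that order (R = Rz(yaw) Ry(pitch) Rx(roll)).
In Python, from workcell import telemetry, camera, calibration, workorder gives the robot as it stands.
- The arm moves only by the tool play_rows, never from a script. Its argument "increments" is a list of rows, each a list of 3 entries, a list of its own where there are three numbers: the shift along the tool's x, y, z in mm, then the turn, a rotation vector about the tool's x, y, z in degrees, then the closure, from 0 (fully open) to 1 (shut). In form: [[[x, y, z], [ax, ay, az], jaw], ...]. A call has 1 to 20 rows; each row is the pose to reach, as a shift and turn from the pose commanded when the call began, along the tool's axes at that moment; what a row does not reach only later rows make up. A row lasts 1/10 s, in which the tool goes at most 50 mm and 8.59 degrees, less where a joint would pass 70% of its speed; a pose out of reach is approached as far as the arm can. A call with a gripper value outside its range is refused whole. The fingers move at their own pace and stop on an object; "grip_force" is the grip in N (left out, the last holds). Time passes only in rows, so rows that repeat a pose let the fingers close. It gives the time, the measured TCP pose, the force, the opening and the grip force at its end, in the units of the state.
- telemetry.get_obs(): the state, without advancing time (a new reading comes with each control period).
- camera(name): name is "scene" or "side" or "wrist"; returns (picture, depth): 480x640x3 uint8, red, green, blue; 480x640 float32, m along the optical axis (not along the pixel's ray), 0 where there is no reading.
- calibration(name): a dict with "vertical_fov" (degrees; the focal length in pixels is half the picture's height over the tangent of half this angle, whatever the lens; pixels are square), "cx", "cy" (the principal point, pixels), "rvec" (rotation vector, rad) and "tvec" (3), from world to camera coordinates, as OpenCV has them; the wrist camera has in their place "hand_eye" (4x4, takes a point from camera to tool coordinates, whose origin is the TCP and whose axes are the flange's). Camera axes: x right, y down, z forward; pixel columns grow to the right and rows downward; lengths in m; the calibration is good to about 2 mm. A picture is of the moment at which its call begins: read the wrist's pose just before it. calibration takes no time and is no camera call.
- workorder.job_done(): hands the job in; it is judged then, once.
The state is a dict: "time": time; "q": joint angles; "qd": joint speeds; "joint_efforts": joint torques, N m; "ee_pos": TCP position; "tcp_rot": TCP orientation; "wrist_force": force on the tool from outside, world axes, zero at the start; "torque": the same for the moment, N m; "opening": finger opening in m; "grasp_force": force on a finger pad.
Only numpy, scipy, OpenCV 4.12 (cv2) and the standard library are available. Lean on these libraries where they do the work, as an engineer would, in place of code of your own. Each camera call takes 0.05 s, during which the arm holds its last target. There are 200 camera calls.

## Working session

There is one attempt and no reset: what is moved stays moved. The work goes in short steps, Python scripts to look and compute and a tool call to move; the robot and the scene stay as the last step left them, time stands still between calls to the robot, and variables do not carry over. Pictures are saved under pics/ and viewed, at most 10 in all, crops included, and the job is handed in when it is done.

Besides the shell and the picture viewer there is one more tool, called as name([rows], argument=value, ...), one row to a line, values as JSON. play_rows: Moves the arm, as the interface text tells. Its arguments: {"type":"object","properties":{"increments":{"type":"array"},"grip_force":{"type":"number"}},"required":["increments"]}

```bash
ls; mkdir -p pics; cat > h.py <<'E'
import numpy as np, cv2
from scipy.spatial.transform import Rotation as Rn
from workcell import telemetry, camera, calibration, workorder
def cam(name):
    o=telemetry.get_obs(); c=calibration(name); p,d=camera(name)
    f=240/np.tan(np.radians(c["vertical_fov"])/2)
    if "hand_eye" in c:
        H=np.array(c["hand_eye"]); T=np.eye(4); T[:3,:3]=Rn.from_euler('xyz',o["tcp_rot"],degrees=True).as_matrix(); T[:3,3]=o["ee_pos"]; T=T@H
    else:
        R=Rn.from_rotvec(np.ravel(c["rvec"])).as_matrix(); T=np.eye(4); T[:3,:3]=R.T; T[:3,3]=-R.T@np.ravel(c["tvec"])
    v,u=np.mgrid[:480,:640]
    P=np.stack([(u-c["cx"])/f*d,(v-c["cy"])/f*d,d],-1)@T[:3,:3].T+T[:3,3]
    return p,d,P,T,f,c
E
python3 - <<'E'
from h import *
print(telemetry.get_obs())
for n in("scene","side"):
    p,d,P,T,f,c=cam(n); print(n,T.round(3).tolist(),f,c); cv2.imwrite(f"pics/{n}0.png",p[...,::-1]); np.savez(f"{n}0.npz",p=p,d=d,P=P,T=T,f=f)
E
```

```text
pics
{'time': 0.0, 'q': array([6.77812978e+01, 5.01051617e+00, 1.00335200e+01, 9.50997321e+01,
       3.79179337e-04, 9.00009888e+01]), 'qd': array([ 0.00240304,  0.0138026 ,  0.04281358,  0.07528652, -0.02098128,
        0.04243783]), 'joint_efforts': array([-8.64498143e-04, -5.20384347e+01,  4.64806902e+01,  1.59660674e-02,
       -9.59685008e-05, -1.52619157e-05]), 'ee_pos': array([0.20789697, 0.50896568, 0.24958029]), 'tcp_rot': array([-1.79923272e+02, -3.77854788e-04,  1.57780308e+02]), 'wrist_force': array([-0.04743721,  0.24378081,  1.17117329]), 'torque': array([ 0.00394284,  0.0167706 , -0.01449949]), 'grasp_force': 0.0, 'opening': 0.0851631670762765}
scene [[-0.634, 0.434, -0.64, 1.169], [0.773, 0.377, -0.51, 0.498], [0.02, -0.818, -0.574, 0.681], [0.0, 0.0, 0.0, 1.0]] 465.46535082637917 {'vertical_fov': 54.55244320799175, 'cx': 319.14505705258415, 'cy': 235.86789674326846, 'rvec': array([ 1.0459055 ,  2.24098884, -1.15108176]), 'tvec': array([ 0.34205462, -0.13760764,  1.39407043])}
side [[0.776, -0.411, 0.478, 0.011], [-0.631, -0.517, 0.579, -0.669], [0.01, -0.751, -0.661, 0.902], [0.0, 0.0, 0.0, 1.0]] 514.3513705218999 {'vertical_fov': 50.02818141744691, 'cx': 316.7422175928415, 'cy': 236.1776024354146, 'rvec': array([ 2.1876257 , -0.77130619,  0.36119642]), 'tvec': array([-0.43938801,  0.33520625,  0.97761453])}
```

View pics/scene0.png

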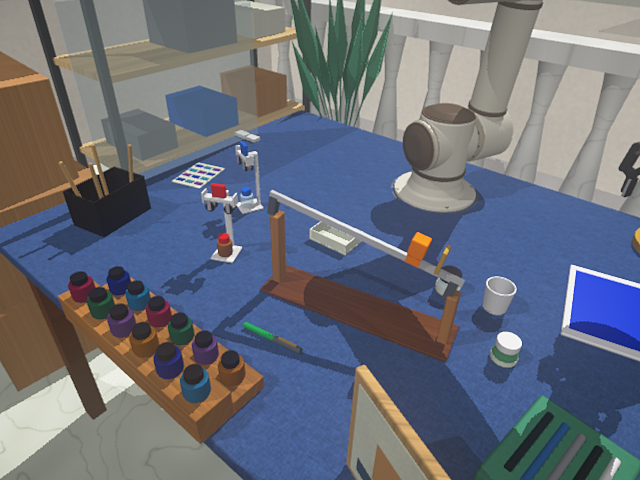

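View pics/side0.png

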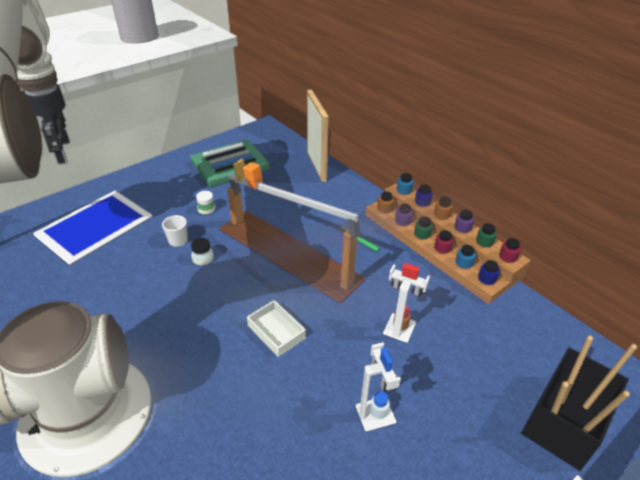

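```bash
cat > m.py <<'E'
from h import *
for n in("scene","side"):
    z=np.load(n+"0.npz"); p,d,P=z["p"],z["d"],z["P"]
    h=cv2.cvtColor(p,cv2.COLOR_RGB2HSV); H,S,V=h[...,0],h[...,1],h[...,2]
    ok=(d>0)
    box=lambda x0,x1,y0,y1,z0,z1:ok&(P[...,0]>x0)&(P[...,0]<x1)&(P[...,1]>y0)&(P[...,1]<y1)&(P[...,2]>z0)&(P[...,2]<z1)
    tab=box(.36,.52,-.44,-.28,.162,.2)&(S>120)&(H>95)&(H<125)
    base=box(.36,.52,-.44,-.28,-.003,.02)&(S<70)&(V>130)
    arm=box(.36,.52,-.44,-.28,.140,.2)
    top=box(.36,.52,-.44,-.28,.184,.2)
    cap=box(.36,.52,-.44,-.28,.03,.08)&(S>120)&(H>95)&(H<125)
    rail=box(.3,.8,-.25,.25,.13,.27)&(S<60)
    org=box(.3,.8,-.1,.3,.13,.3)&(S>150)&(H>5)&(H<18)
    plate=box(.3,.8,-.3,.35,0.003,.02)&(H<14)&(S>60)
    print(n)
    for k,m in dict(tab=tab,top=top,base=base,arm=arm,cap=cap,rail=rail,org=org,plate=plate).items():
        q=P[m]; 
        if len(q)<5: print(k,len(q));continue
        c,s,a=cv2.minAreaRect((q[:,:2]*1000).astype(np.float32))
        w=np.linalg.svd(q-q.mean(0),full_matrices=False)[2][0]
        print(k,len(q),"mean",q.mean(0).round(4),"med",np.median(q,0).round(4),"min",q.min(0).round(3),"max",q.max(0).round(3),"rect",np.round(c,1),np.round(s,1),round(a,1),"ax",w.round(3))
E
python3 m.py
```

```text
scene
tab 86 mean [ 0.434  -0.3397  0.1796] med [ 0.4347 -0.3371  0.1806] min [ 0.422 -0.361  0.162] max [ 0.441 -0.326  0.191] rect [ 431.1 -343.2] [36.9 10.3] 70.0 ax [ 0.318  0.861 -0.396]
top 34 mean [ 0.4322 -0.3412  0.1886] med [ 0.4328 -0.3392  0.1893] min [ 0.422 -0.359  0.184] max [ 0.441 -0.326  0.191] rect [ 431.6 -341.8] [33.9 10.3] 70.0 ax [ 0.376  0.925 -0.053]
base 240 mean [ 0.4356 -0.3379  0.0076] med [ 0.4398 -0.3318  0.0066] min [ 0.362 -0.426 -0.002] max [ 0.519 -0.306  0.02 ] rect [ 439.4 -363.7] [124.2 110.3] 58.4 ax [ 0.804 -0.592 -0.054]
arm 329 mean [ 0.4321 -0.337   0.1628] med [ 0.4343 -0.3325  0.1605] min [ 0.398 -0.384  0.14 ] max [ 0.454 -0.303  0.191] rect [ 420.7 -338.3] [81.  46.9] 67.4 ax [ 0.324  0.945 -0.042]
cap 73 mean [ 0.4364 -0.3419  0.0538] med [ 0.4375 -0.3406  0.0554] min [ 0.419 -0.36   0.042] max [ 0.446 -0.33   0.061] rect [ 434.6 -343.6] [25.9 22.7] 51.4 ax [ 0.727  0.456 -0.514]
rail 1879 mean [0.5855 0.0109 0.1861] med [0.586  0.0231 0.1883] min [ 0.535 -0.25   0.13 ] max [0.639 0.25  0.229] rect [582.   -0.6] [ 52.4 507.9] 7.1 ax [-0
[... 1158 characters left out ...]
9  0.0557] med [ 0.4298 -0.3511  0.0564] min [ 0.42  -0.362  0.044] max [ 0.444 -0.337  0.061] rect [ 431.9 -349.7] [24.2 25.5] 0.9 ax [-0.754 -0.624 -0.205]
rail 1371 mean [ 0.5855 -0.0495  0.1828] med [ 0.5902 -0.0586  0.1849] min [ 0.53 -0.25  0.13] max [0.632 0.249 0.228] rect [5.826e+02 2.000e-01] [ 56.2 505.7] 6.3 ax [ 0.114 -0.99  -0.083]
org 320 mean [0.5388 0.2144 0.2019] med [0.5365 0.2103 0.2037] min [0.524 0.199 0.169] max [0.559 0.267 0.223] rect [538.9 232.2] [32.5 64.4] 9.8 ax [-0.096 -0.208 -0.973]
plate 3064 mean [0.5633 0.0993 0.0071] med [0.5647 0.0668 0.0069] min [ 0.477 -0.247  0.003] max [0.731 0.321 0.02 ] rect [632.3  47.1] [206.4 567.8] 12.1 ax [ 0.181 -0.984  0.002]
```

```bash
cat > m2.py <<'E'
from h import *
L=[]
for n in("scene","side"):
    z=np.load(n+"0.npz"); p,d,P=z["p"],z["d"],z["P"]
    h=cv2.cvtColor(p,cv2.COLOR_RGB2HSV); H,S,V=h[...,0],h[...,1],h[...,2]
    c0=np.array([.583,.0]); 
    yaw=np.radians(101)
    for it in range(3):
        ex=np.array([np.cos(yaw),np.sin(yaw)]); ey=np.array([-ex[1],ex[0]])
        a=(P[...,:2]-c0)@ex; b=(P[...,:2]-c0)@ey; Z=P[...,2]
        pl=(d>0)&(abs(a)<.26)&(abs(b)<.075)&(Z>.003)&(Z<.014)&((H<20)|(H>160))&(S>60)
        q=(P[pl][:,:2]*1000).astype(np.float32); c,s,ang=cv2.minAreaRect(q)
        print(n,"plate",len(q),np.round(c,1),np.round(s,1),round(ang,1),"a pct",np.percentile(a[pl],[1,99]).round(3),"b",np.percentile(b[pl],[1,99]).round(3))
        r=(d>0)&(abs(a)<.19)&(abs(b)<.03)&(Z>.13)&(Z<.27)&(S<60)&(abs(Z-.185+a*np.tan(.175))<.03)
        q=P[r]; k=np.polyfit(a[r],b[r],1); yaw+=np.arctan(k[0])
        c0=c0+ey*k[1]
        print("  rail n",len(q),"yaw",np.degrees(yaw).round(2),"line pt",c0.round(4),"b pct",np.percentile(b[r]-np.polyval(k,a[r]),[2,25,50,75,98]).round(4))
    t=Z+a*np.tan(.175)
    for lo in np.arange(-.19,.19,.04):
        m=r&(a>=lo)&(a<lo+.04)
        if m.sum()>5: print("   a %.2f n %d ztop@mid pct"%(lo+.02,m.sum()),np.percentile(t[m],[50,80,90,97]).round(4),"b",np.percentile(b[m],[5,95]).round(4))
    o=(d>0)&(a>.03)&(a<.2)&(abs(b)<.04)&(Z>.15)&(S>150)&(H>5)&(H<18)
    print("org a",np.percentile(a[o],[1,5,50,95,99]).round(4),"b",np.percentile(b[o],[1,5,50,95,99]).round(4),"z",np.percentile(Z[o],[1,50,99]).round(4))
E
python3 m2.py
```

```text
scene plate 5338 [588.3  12.1] [102.1 498.7] 11.4 a pct [-0.079  0.257] b [-0.056  0.041]
  rail n 1259 yaw 102.1 line pt [0.5917 0.0017] b pct [-0.0056 -0.0018 -0.0006  0.0012  0.008 ]
scene plate 5339 [588.3  12.2] [102.1 499. ] 11.4 a pct [-0.08   0.257] b [-0.049  0.048]
  rail n 1259 yaw 102.1 line pt [0.5917 0.0017] b pct [-0.0056 -0.0018 -0.0006  0.0012  0.008 ]
scene plate 5339 [588.3  12.2] [102.1 499. ] 11.4 a pct [-0.08   0.257] b [-0.049  0.048]
  rail n 1259 yaw 102.1 line pt [0.5917 0.0017] b pct [-0.0056 -0.0018 -0.0006  0.0012  0.008 ]
   a -0.09 n 111 ztop@mid pct [0.1884 0.2062 0.2125 0.2144] b [-0.0063  0.0017]
   a -0.05 n 229 ztop@mid pct [0.2046 0.2126 0.2141 0.2146] b [-0.0053  0.0097]
   a -0.01 n 154 ztop@mid pct [0.21   0.2137 0.2142 0.2148] b [-0.0018  0.0058]
   a 0.03 n 156 ztop@mid pct [0.2092 0.2131 0.214  0.2146] b [-0.0023  0.0059]
   a 0.07 n 165 ztop@mid pct [0.2097 0.2136 0.214  0.2148] b [-0.0023  0.0058]
   a 0.11 n 175 ztop@mid pct [0.2095 0.2136 0.214  0.2147] b [-0.0031  0.0056]
   a 0.15 n 176 ztop@mid pct [0.2093 0.2137 0.2141 0.2146] b [-0.
[... 284 characters left out ...]
entile(Z[o],[1,50,99]).round(4))
                  ~~~~~~~~~~~~~^^^^^^^^^^^^^^^^^^^^^
    return _quantile_unchecked(
        a, q, axis, out, overwrite_input, method, keepdims, weights)
    return _ureduce(a,
                    func=_quantile_ureduce_func,
    ...<5 lines>...
                    overwrite_input=overwrite_input,
                    method=method)
    r = func(a, **kwargs)
    result = _quantile(arr,
                       quantiles=q,
    ...<2 lines>...
                       out=out,
                       weights=wgt)
    slices_having_nans = np.isnan(arr[-1, ...])
                                  ~~~^^^^^^^^^
IndexError: index -1 is out of bounds for axis 0 with size 0
```

```bash
sed -i 's/c0=np.array(\[.583,.0\])/c0=np.array([.569,.11])/; s/radians(101)/radians(102.1)/; s/abs(a)<.26/abs(a)<.23/; s/Z-.185/Z-.195/; s/range(3)/range(2)/; s/(a>.03)&(a<.2)/(a>.0)\&(a<.2)/' m2.py; python3 m2.py
```

```text
scene plate 6360 [566.4 118.1] [103.5 408.3] 11.8 a pct [-0.186  0.209] b [-0.049  0.048]
  rail n 1692 yaw 101.64 line pt [0.569 0.11 ] b pct [-0.0065 -0.0015 -0.0004  0.0012  0.007 ]
scene plate 6360 [566.4 118.1] [103.5 408.3] 11.8 a pct [-0.186  0.21 ] b [-0.048  0.048]
  rail n 1692 yaw 101.64 line pt [0.569 0.11 ] b pct [-0.0065 -0.0015 -0.0004  0.0012  0.007 ]
   a -0.17 n 228 ztop@mid pct [0.1863 0.1938 0.1948 0.1954] b [-0.0067  0.0051]
   a -0.13 n 159 ztop@mid pct [0.1905 0.1946 0.1951 0.1957] b [-0.0022  0.0055]
   a -0.09 n 170 ztop@mid pct [0.1901 0.1943 0.1952 0.1958] b [-0.0023  0.0055]
   a -0.05 n 174 ztop@mid pct [0.1907 0.1943 0.1952 0.1959] b [-0.0024  0.0056]
   a -0.01 n 179 ztop@mid pct [0.191  0.1942 0.195  0.1957] b [-0.0025  0.0059]
   a 0.03 n 189 ztop@mid pct [0.1904 0.1943 0.195  0.1959] b [-0.0023  0.0057]
   a 0.07 n 192 ztop@mid pct [0.1909 0.1944 0.1949 0.1956] b [-0.0024  0.0063]
   a 0.11 n 65 ztop@mid pct [0.1902 0.1941 0.1946 0.1957] b [-0.002   0.0053]
   a 0.15 n 175 ztop@mid pct [0.1905 0.1943 0.1951 0.1965] b [-0.003   0.0054]
   a 0.19 n 161
[... 743 characters left out ...]
 0.1932 0.1936 0.1948] b [-0.0054  0.0029]
   a -0.05 n 98 ztop@mid pct [0.189  0.1925 0.1931 0.1939] b [-0.006   0.0028]
   a -0.01 n 93 ztop@mid pct [0.1889 0.1925 0.1932 0.1941] b [-0.0073  0.0024]
   a 0.03 n 89 ztop@mid pct [0.1898 0.1928 0.1934 0.1942] b [-0.0059  0.0027]
   a 0.07 n 84 ztop@mid pct [0.1889 0.1929 0.1935 0.1945] b [-0.0053  0.0029]
   a 0.11 n 21 ztop@mid pct [0.1893 0.1916 0.1925 0.1931] b [-0.011  0.003]
   a 0.15 n 45 ztop@mid pct [0.1863 0.1922 0.1946 0.2061] b [-0.0036  0.0112]
   a 0.19 n 71 ztop@mid pct [0.1795 0.1893 0.1921 0.1933] b [-0.0078  0.0068]
org a [0.0951 0.0966 0.1043 0.1268 0.1537] b [-0.0164 -0.014   0.0054  0.0128  0.0139] z [0.1696 0.2037 0.2212]
```

```bash
cat >> h.py <<'E'
def down(yaw,tilt=0): # tool x along yaw, dipping by tilt deg
    return Rn.from_euler('xyz',[180,0,yaw],degrees=True)*Rn.from_rotvec([0,-tilt,0],degrees=True)
def inc(pos,R,frm=None):
    o=telemetry.get_obs(); p0,R0=(o["ee_pos"],Rn.from_euler('xyz',o["tcp_rot"],degrees=True)) if frm is None else frm
    print("shift mm",(R0.inv().apply(np.array(pos)-p0)*1000).round(1).tolist(),"turn",(R0.inv()*R).as_rotvec(degrees=True).round(2).tolist(), "dist mm",round(1000*np.linalg.norm(np.array(pos)-p0),1))
SC=np.array([.5648,.116]); YW=101.7
def stand(a,b,z): # stand frame point to world
    y=np.radians(YW); return np.array([SC[0]+a*np.cos(y)-b*np.sin(y),SC[1]+a*np.sin(y)+b*np.cos(y),z])
E
python3 - <<'E'
from h import *
c=calibration("wrist"); print({k:np.round(v,4).tolist() for k,v in c.items()})
p=stand(-.095,.0,.36); print(p); inc(p,down(YW))
E
```

```text
{'vertical_fov': 68.5862, 'cx': 319.9613, 'cy': 238.7972, 'hand_eye': [[-0.0002, -0.954, -0.2998, 0.0766], [1.0, 0.0002, -0.0012, -0.0002], [0.0012, -0.2998, 0.954, -0.1241], [0.0, 0.0, 0.0, 1.0]]}
[0.58406479 0.02297383 0.36      ]
shift mm [-532.0, -307.8, -110.0] turn [-0.07, 0.03, 56.08] dist mm 624.4
```

play_rows([
  [[0,0,-50],[0,0,0],0.4],
  [[0,0,-100],[0,0,8],0.4],
  [[-45,-26,-110],[0,0,16],0.4],
  [[-85,-49,-110],[0,0,24],0.4],
  [[-125,-72,-110],[0,0,32],0.4],
  [[-165,-95,-110],[0,0,40],0.4],
  [[-205,-118,-110],[0,0,48],0.4],
  [[-245,-141,-110],[0,0,56],0.4],
  [[-287,-166,-110],[0,0,56],0.4],
  [[-329,-190,-110],[0,0,56],0.4],
  [[-371,-214,-110],[0,0,56],0.4],
  [[-413,-238,-110],[0,0,56],0.4],
  [[-455,-262,-110],[0,0,56],0.4],
  [[-497,-286,-110],[0,0,56],0.4],
  [[-532,-308,-110],[0,0,56],0.4],
  [[-532,-308,-110],[0,0,56],0.4],
  [[-532,-308,-110],[0,0,56],0.4],
  [[-532,-308,-110],[0,0,56],0.4],
])

```text
time: 1.9
ee_pos: [0.5836, 0.0235, 0.3603]
tcp_rot: [-180.0, -0.0, 101.8]
wrist_force: [0.3, 0.6, 0.1]
opening: 0.0516
grasp_force: 0.0
```

```bash
python3 - <<'E'
from h import *
o=telemetry.get_obs(); p,d,P,T,f,c=cam("wrist"); np.savez("w1.npz",p=p,d=d,P=P,pos=o["ee_pos"],rot=o["tcp_rot"]); cv2.imwrite("pics/w1.png",p[...,::-1])
h=cv2.cvtColor(p,cv2.COLOR_RGB2HSV)
R0=Rn.from_euler('xyz',o["tcp_rot"],degrees=True).as_matrix(); L=(P-o["ee_pos"])@R0*1000  # tool coords mm
print(o["ee_pos"],o["tcp_rot"])
# rail upper face: tool z about 150-17..: world z .17-.24
m=(d>0)&(P[...,2]>.17)&(P[...,2]<.24)&(abs(L[...,1])<20)&(h[...,1]<70)
for lo in range(-80,120,20):
    s=m&(L[...,0]>=lo)&(L[...,0]<lo+20)
    if s.sum()>20: print(lo+10,s.sum(),"y",np.percentile(L[s][:,1],[1,5,50,95,99]).round(2),"wz",np.percentile(P[s][:,2],[50,90]).round(4))
o2=(d>0)&(P[...,2]>.15)&(h[...,1]>150)&(h[...,0]>5)&(h[...,0]<18)
print("org",o2.sum(), P[o2].min(0) if o2.sum() else "")
E
```

```text
[0.58360146 0.02346063 0.3603128 ] [-1.79983436e+02 -1.45810570e-02  1.01807767e+02]
-70 209 y [-3.6  -3.59 -0.24  3.1   3.12] wz [0.2224 0.2239]
-50 215 y [-3.57 -3.55 -0.24  3.07  3.08] wz [0.219  0.2206]
-30 236 y [-3.54 -3.52 -0.24  3.84  3.86] wz [0.2153 0.2168]
-10 246 y [-3.51 -3.49  0.16  3.82  3.83] wz [0.2117 0.2135]
10 252 y [-3.48 -3.47  0.56  3.78  3.8 ] wz [0.2082 0.2099]
30 253 y [-3.46 -3.44  0.55  3.74  3.76] wz [0.2047 0.2062]
50 268 y [-3.42 -3.41 -0.25  3.7   3.72] wz [0.2012 0.2029]
70 256 y [-3.39 -3.38  0.14  3.66  3.68] wz [0.1977 0.1993]
90 277 y [-3.37 -3.35 -0.25  3.62  3.64] wz [0.1941 0.1958]
110 270 y [-3.34 -3.33  0.13  3.59  3.61] wz [0.1905 0.1921]
org 207 [ 0.58750744 -0.06947298  0.15074858]
```

View pics/w1.png

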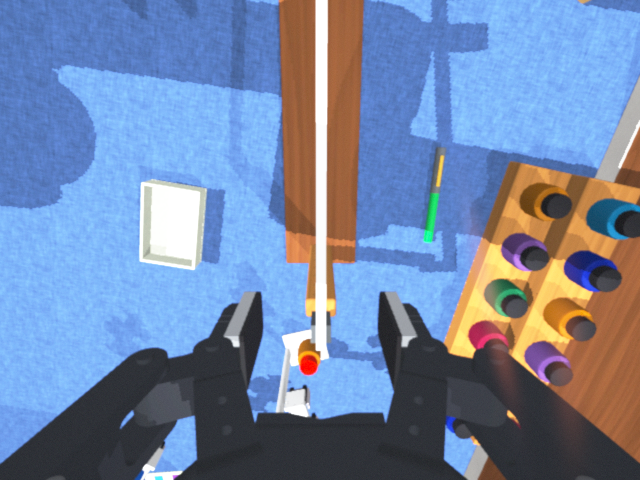

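```bash
python3 - <<'E'
from h import *
inc([.430,-.346,.34],down(68.3))
E
```

```text
shift mm [-330.4, -226.1, 20.5] turn [0.01, -0.01, 33.54] dist mm 400.9
```

play_rows([
  [[-40,-27,2],[0,0,7],0.4],
  [[-80,-54,5],[0,0,14],0.4],
  [[-120,-82,7],[0,0,21],0.4],
  [[-160,-109,10],[0,0,28],0.4],
  [[-200,-137,12],[0,0,33.5],0.4],
  [[-240,-164,15],[0,0,33.5],0.4],
  [[-280,-192,17],[0,0,33.5],0.4],
  [[-320,-219,20],[0,0,33.5],0.4],
  [[-330,-226,20],[0,0,33.5],0.4],
  [[-330,-226,20],[0,0,33.5],0.4],
  [[-330,-226,20],[0,0,33.5],0.4],
])

```text
time: 3.05
ee_pos: [0.4306, -0.3451, 0.3408]
tcp_rot: [180.0, -0.0, 68.3]
wrist_force: [-0.5, 0.6, 0.9]
opening: 0.0514
grasp_force: 0.0
```

```bash
python3 - <<'E'
from h import *
o=telemetry.get_obs(); p,d,P,T,f,c=cam("wrist"); cv2.imwrite("pics/w2.png",p[...,::-1])
h=cv2.cvtColor(p,cv2.COLOR_RGB2HSV)
R0=Rn.from_euler('xyz',o["tcp_rot"],degrees=True).as_matrix(); L=(P-o["ee_pos"])@R0*1000
print(o["time"],o["ee_pos"],o["tcp_rot"])
m=(d>0)&(P[...,2]>.18)&(P[...,2]<.2)&(abs(L[...,1])<40)&(abs(L[...,0])<60)
q=L[m]; print(m.sum(),cv2.minAreaRect(q[:,:2].astype(np.float32)),np.percentile(q[:,2],[5,50,95]), P[m].mean(0))
E
```

```text
3.05 [ 0.43055292 -0.34509122  0.34075966] [ 1.79966559e+02 -1.26753469e-02  6.83296586e+01]
488 ((-1.148106575012207, -0.03412485122680664), (31.62558364868164, 9.857211112976074), 0.28713372349739075) [149.42540881 150.61005808 153.24966331] [ 0.43056597 -0.34486764  0.18980579]
```

View pics/w2.png

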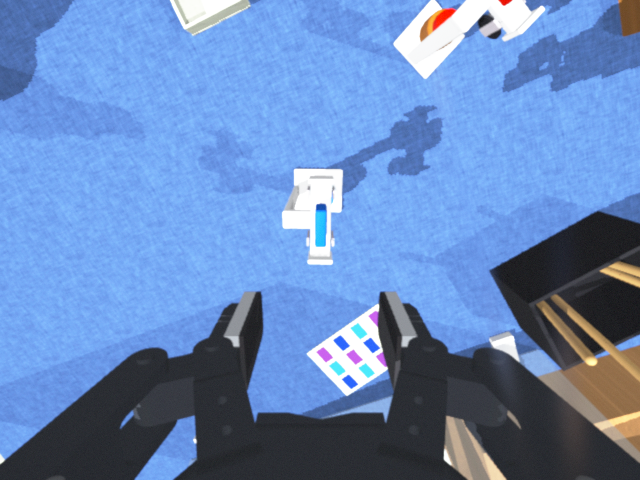

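play_rows([
  [[-1,0,40],[0,0,0.3],0.4],
  [[-1,0,80],[0,0,0.3],0.4],
  [[-1,0,110],[0,0,0.3],0.4],
  [[-1,0,130],[0,0,0.3],0.4],
  [[-1,0,145],[0,0,0.3],0.4],
  [[-1,0,153],[0,0,0.3],0.4],
  [[-1,0,157],[0,0,0.3],0.4],
  [[-1,0,157],[0,0,0.3],0.4],
  [[-1,0,157],[0,0,0.3],0.9],
  [[-1,0,157],[0,0,0.3],1],
  [[-1,0,157],[0,0,0.3],1],
  [[-1,0,157],[0,0,0.3],1],
  [[-1,0,157],[0,0,0.3],1],
  [[-1,0,157],[0,0,0.3],1],
], grip_force=50)

```text
time: 4.5
ee_pos: [0.4301, -0.3476, 0.184]
tcp_rot: [179.9, 0.0, 68.0]
wrist_force: [1.4, -0.3, 5.3]
opening: 0.009
grasp_force: 49.8
```

```bash
python3 - <<'E'
from h import *
print({k:v for k,v in telemetry.get_obs().items() if k in("torque","ee_pos")})
E
```

```text
{'ee_pos': array([ 0.43008138, -0.34758441,  0.18404568]), 'torque': array([-0.18630919, -0.17763247,  0.03894963])}
```

```bash
python3 - <<'E'
from h import *
inc([.5054,.0072,.286],down(101.8,10.03))
inc([.43,-.3476,.29],down(68.3))
E
```

```text
shift mm [357.1, -63.1, -102.2] turn [-2.88, -9.69, -33.74] dist mm 376.7
shift mm [-0.1, 0.1, -106.0] turn [0.09, 0.03, -0.33] dist mm 106.0
```

play_rows([
  [[0,0,-10],[0,0,0],1],
  [[0,0,-30],[0,0,0],1],
  [[0,0,-60],[0,0,0],1],
  [[0,0,-90],[0,0,0],1],
  [[10,-2,-102],[0,0,0],1],
  [[35,-6,-104],[-0.3,-1,-3.4],1],
  [[70,-12,-104],[-0.6,-2,-7],1],
  [[105,-18,-104],[-0.9,-3,-10],1],
  [[140,-25,-104],[-1.2,-4,-14],1],
  [[175,-31,-104],[-1.5,-5,-17],1],
  [[210,-37,-104],[-1.8,-6,-21],1],
  [[245,-43,-104],[-2.1,-7,-24],1],
  [[280,-49,-104],[-2.4,-8,-28],1],
  [[310,-55,-104],[-2.7,-9,-31],1],
  [[335,-59,-103],[-2.9,-9.7,-33.7],1],
  [[350,-62,-102],[-2.9,-9.7,-33.7],1],
  [[357,-63,-102],[-2.9,-9.7,-33.7],1],
  [[357,-63,-102],[-2.9,-9.7,-33.7],1],
  [[357,-63,-102],[-2.9,-9.7,-33.7],1],
  [[357,-63,-102],[-2.9,-9.7,-33.7],1],
])

```text
time: 6.5
ee_pos: [0.505, 0.0066, 0.2853]
tcp_rot: [-179.9, 10.0, 101.7]
wrist_force: [0.5, 0.2, -1.7]
opening: 0.0092
grasp_force: 48.8
```

```bash
python3 - <<'E'
from h import *
o=telemetry.get_obs(); print({k:o[k] for k in("time","wrist_force","torque","ee_pos","tcp_rot","opening")})
p,d,P,T,f,c=cam("side"); np.savez("side1.npz",p=p,d=d,P=P); cv2.imwrite("pics/s1.png",cv2.resize(p[140:380,180:500],None,fx=2.4,fy=2.4)[...,::-1])
Rp=np.array([.5837,.0235])
inc([*(Rp),.286],down(101.8,10.03))
E
```

```text
{'time': 6.5, 'wrist_force': array([ 0.45329511,  0.1595061 , -1.68315796]), 'torque': array([ 0.27644464,  0.10937014, -0.02424732]), 'ee_pos': array([0.50501471, 0.00656626, 0.28530632]), 'tcp_rot': array([-179.94936179,    9.98292111,  101.70973417]), 'opening': 0.009226691735046214}
shift mm [0.5, 80.4, -0.8] turn [-0.06, -0.05, -0.1] dist mm 80.4
```

View pics/s1.png

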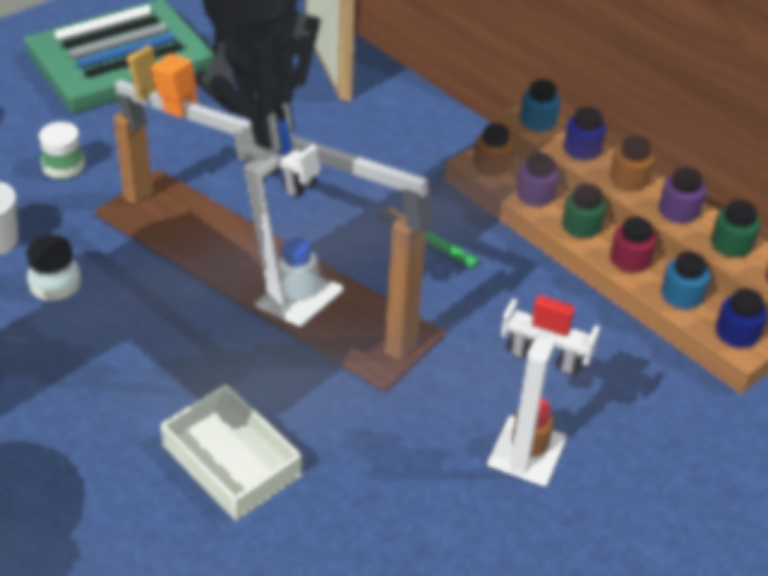

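play_rows([
  [[0,8,-1],[0,0,0],1],
  [[0,20,-1],[0,0,0],1],
  [[0,32,-1],[0,0,0],1],
  [[0,44,-1],[0,0,0],1],
  [[0,56,-1],[0,0,0],1],
  [[0,66,-1],[0,0,0],1],
  [[0,74,-1],[0,0,0],1],
  [[0,79,-1],[0,0,0],1],
  [[0,80.4,-1],[0,0,0],1],
  [[0,80.4,-1],[0,0,0],1],
  [[0,80.4,-1],[0,0,0],1],
  [[0,80.4,-1],[0,0,0],1],
])

```text
time: 7.75
ee_pos: [0.5836, 0.0238, 0.2865]
tcp_rot: [-180.0, 10.0, 101.8]
wrist_force: [0.0, 0.5, -2.6]
opening: 0.0093
grasp_force: 48.9
```

```bash
python3 - <<'E'
from h import *
o=telemetry.get_obs(); print({k:o[k] for k in("time","wrist_force","torque","ee_pos","tcp_rot","opening")})
p,d,P,T,f,c=cam("side"); cv2.imwrite("pics/s2.png",cv2.resize(p[140:340,220:420],None,fx=3,fy=3)[...,::-1])
E
```

```text
{'time': 7.75, 'wrist_force': array([ 0.01109302,  0.53340167, -2.55761838]), 'torque': array([0.2685566 , 0.08849833, 0.00609766]), 'ee_pos': array([0.58363297, 0.02382212, 0.28649388]), 'tcp_rot': array([-179.97669846,    9.97910443,  101.76574214]), 'opening': 0.009253693352825035}
```

View pics/s2.png

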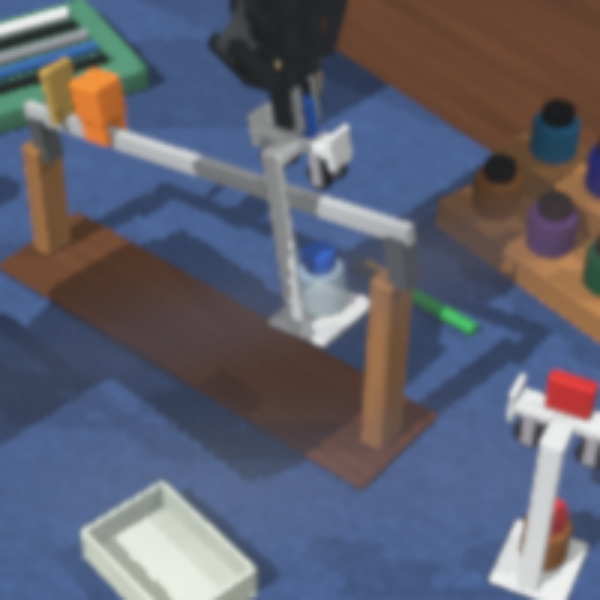

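play_rows([
  [[0.7,0,4],[0,0,0],1],
  [[1.4,0,8],[0,0,0],1],
  [[2.1,0,12],[0,0,0],1],
  [[2.3,0,13],[0,0,0],1],
  [[2.3,0,13],[0,0,0],1],
  [[2.3,0,13],[0,0,0],1],
])

```text
time: 8.4
ee_pos: [0.5839, 0.0239, 0.2731]
tcp_rot: [-180.0, 10.0, 101.8]
wrist_force: [0.3, 0.4, -2.3]
opening: 0.0088
grasp_force: 48.9
```

play_rows([
  [[0.1,0,0.5],[0,0,0],1],
  [[0.2,0,1],[0,0,0],1],
  [[0.2,0,1],[0,0,0],1],
])

```text
time: 8.7
ee_pos: [0.5839, 0.0239, 0.272]
tcp_rot: [-180.0, 10.0, 101.8]
wrist_force: [-0.7, 0.3, -2.0]
opening: 0.0091
grasp_force: 48.9
```

play_rows([
  [[0.1,0,0.5],[0,0,0],1],
  [[0.2,0,1],[0,0,0],1],
  [[0.2,0,1],[0,0,0],1],
])

```text
time: 9.0
ee_pos: [0.5839, 0.0239, 0.2709]
tcp_rot: [-180.0, 10.0, 101.8]
wrist_force: [0.4, -0.1, -2.5]
opening: 0.0085
grasp_force: 48.9
```

play_rows([
  [[0.1,0,0.5],[0,0,0],1],
  [[0.2,0,1],[0,0,0],1],
  [[0.2,0,1],[0,0,0],1],
])

```text
time: 9.3
ee_pos: [0.5838, 0.024, 0.2698]
tcp_rot: [-179.9, 10.0, 101.8]
wrist_force: [-0.6, -0.5, -2.4]
opening: 0.0089
grasp_force: 48.9
```

play_rows([
  [[0.1,0,0.5],[0,0,0],1],
  [[0.1,0,0.5],[0,0,0],1],
])

```text
time: 9.5
ee_pos: [0.5838, 0.024, 0.2694]
tcp_rot: [-180.0, 10.0, 101.8]
wrist_force: [-0.2, 0.5, -2.3]
opening: 0.0093
grasp_force: 48.9
```

play_rows([
  [[0.1,0,0.5],[0,0,0],1],
  [[0.1,0,0.5],[0,0,0],1],
])

```text
time: 9.7
ee_pos: [0.5839, 0.024, 0.2689]
tcp_rot: [-180.0, 10.0, 101.8]
wrist_force: [0.1, 0.7, -2.1]
opening: 0.0091
grasp_force: 48.9
```

play_rows([
  [[0.1,0,0.5],[0,0,0],1],
  [[0.1,0,0.5],[0,0,0],1],
])

```text
time: 9.9
ee_pos: [0.5838, 0.024, 0.2683]
tcp_rot: [-179.9, 10.0, 101.8]
wrist_force: [-0.2, -0.1, -2.6]
opening: 0.0093
grasp_force: 48.9
```

play_rows([
  [[0.1,0,0.5],[0,0,0],1],
  [[0.1,0,0.5],[0,0,0],1],
])

```text
time: 10.1
ee_pos: [0.5838, 0.024, 0.2678]
tcp_rot: [-180.0, 10.0, 101.8]
wrist_force: [-0.1, -0.6, -3.6]
opening: 0.0089
grasp_force: 48.9
```

play_rows([
  [[0.1,0,0.4],[0,0,0],1],
  [[0.1,0,0.4],[0,0,0],1],
])

```text
time: 10.3
ee_pos: [0.5839, 0.024, 0.2676]
tcp_rot: [-180.0, 10.0, 101.8]
wrist_force: [0.7, -0.2, -2.8]
opening: 0.0094
grasp_force: 48.9
```

play_rows([
  [[0.1,0,0.4],[0,0,0],1],
  [[0.1,0,0.4],[0,0,0],1],
])

```text
time: 10.5
ee_pos: [0.5838, 0.0241, 0.2674]
tcp_rot: [-180.0, 10.0, 101.8]
wrist_force: [-0.4, 0.5, -0.0]
opening: 0.009
grasp_force: 49.3
```

play_rows([
  [[0.1,0,0.3],[0,0,0],1],
  [[0.1,0,0.3],[0,0,0],1],
])

```text
time: 10.7
ee_pos: [0.5839, 0.0241, 0.2674]
tcp_rot: [180.0, 10.0, 101.8]
wrist_force: [-1.0, 0.8, 2.8]
opening: 0.009
grasp_force: 49.8
```

```bash
python3 - <<'E'
from h import *
o=telemetry.get_obs(); print({k:o[k] for k in("time","wrist_force","torque","ee_pos","tcp_rot","opening")})
E
```

```text
{'time': 10.7, 'wrist_force': array([-1.04706303,  0.82306293,  2.79014168]), 'torque': array([ 0.1312087 ,  0.33238469, -0.01527333]), 'ee_pos': array([0.5838742 , 0.02410906, 0.26736821]), 'tcp_rot': array([179.99162515,   9.98962482, 101.76485794]), 'opening': 0.009033048418338742}
```

play_rows([
  [[0,0,-0.15],[0,0,0],1],
  [[0,0,-0.15],[0,0,0],1],
  [[0,0,-0.15],[0,0,0],1],
  [[0,0,-0.15],[0,0,0],1],
  [[0,0,-0.15],[0,0,0],1],
  [[0,0,-0.15],[0,0,0],1],
  [[0,0,-0.15],[0,0,0],1],
])

```text
time: 11.4
ee_pos: [0.5839, 0.0242, 0.2673]
tcp_rot: [-180.0, 10.0, 101.8]
wrist_force: [-1.2, 1.0, 5.4]
opening: 0.0089
grasp_force: 50.0
```

play_rows([
  [[0,0,-0.4],[0,0,0],1],
  [[0,0,-0.4],[0,0,0],1],
])

```text
time: 11.6
ee_pos: [0.5838, 0.0242, 0.2673]
tcp_rot: [-180.0, 10.0, 101.8]
wrist_force: [-1.2, 1.1, 2.7]
opening: 0.0093
grasp_force: 49.7
```

play_rows([
  [[0,0,-0.3],[0,0,0],1],
  [[0,0,-0.3],[0,0,0],1],
])

```text
time: 11.8
ee_pos: [0.5838, 0.0243, 0.2674]
tcp_rot: [-179.9, 10.0, 101.8]
wrist_force: [0.2, 1.1, 1.6]
opening: 0.0092
grasp_force: 49.5
```

play_rows([
  [[0,0,-0.1],[0,0,0],1],
  [[0,0,-0.1],[0,0,0],1],
  [[0,0,-0.1],[0,0,0],1],
])

```text
time: 12.1
ee_pos: [0.5838, 0.0243, 0.2674]
tcp_rot: [-179.9, 10.0, 101.8]
wrist_force: [0.5, -0.1, -0.5]
opening: 0.0092
grasp_force: 49.1
```

play_rows([
  [[0,0,0],[0,0,0],0.3],
  [[0,0,0],[0,0,0],0.3],
  [[0,0,0],[0,0,0],0.3],
  [[0,0,0],[0,0,0],0.3],
  [[0,0,-10],[0,0,0],0.3],
  [[0,0,-30],[0,0,0],0.3],
  [[0,0,-60],[0,0,0],0.3],
  [[0,0,-75],[0,0,0],0.3],
  [[0,0,-75],[0,0,0],0.3],
])

```text
time: 13.0
ee_pos: [0.5816, 0.0374, 0.3445]
tcp_rot: [179.8, 10.0, 101.8]
wrist_force: [0.2, -0.7, 0.3]
opening: 0.0597
grasp_force: 0.0
```

```bash
cat > look.py <<'E'
from h import *
import sys
o=telemetry.get_obs(); p,d,P,T,f,c=cam("side"); print(o["time"],o["ee_pos"],o["wrist_force"])
h=cv2.cvtColor(p,cv2.COLOR_RGB2HSV); H,S=h[...,0],h[...,1]
y=np.radians(101.75); ex=np.array([np.cos(y),np.sin(y)]); ey=np.array([-ex[1],ex[0]])
a=(P[...,:2]-SC)@ex; b=(P[...,:2]-SC)@ey; Z=P[...,2]
tab=(d>0)&(abs(b)<.04)&(abs(a)<.25)&(Z>.2)&(Z<.31)&(S>120)&(H>95)&(H<125)
org=(d>0)&(abs(b)<.04)&(abs(a)<.25)&(Z>.15)&(Z<.31)&(S>150)&(H>5)&(H<18)
for k,m in(("tab",tab),("org",org)):
    if m.sum(): print(k,m.sum(),"a",np.percentile(a[m],[2,50,98]).round(4),"b",np.percentile(b[m],[2,50,98]).round(4),"z",np.percentile(Z[m],[2,50,98]).round(4))
if len(sys.argv)>1: cv2.imwrite(f"pics/{sys.argv[1]}.png",cv2.resize(p[100:340,180:420],None,fx=2.5,fy=2.5)[...,::-1])
E
python3 look.py s3
```

```text
13.0 [0.58158875 0.03739803 0.34454091] [ 0.22552987 -0.70933758  0.2574016 ]
tab 150 a [-0.0612 -0.0491 -0.0298] b [-0.0029  0.0044  0.0079] z [0.2387 0.254  0.2648]
org 318 a [0.0879 0.0973 0.1438] b [-0.0119  0.0089  0.0167] z [0.1716 0.204  0.2203]
```

View pics/s3.png

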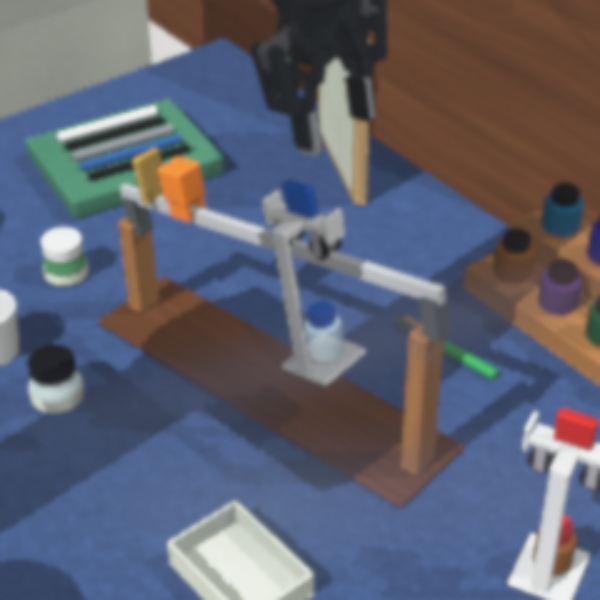

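play_rows([
  [[20,0,0],[0,0,0],1],
  [[40,0,0],[0,0,0],1],
  [[60,0,0],[0,0,0],1],
  [[80,0,0],[0,0,0],1],
  [[80,0,0],[0,0,0],1],
  [[80,0,0],[0,0,0],1],
  [[80,0,0],[0,0,0],1],
  [[80,0,0],[0,0,0],1],
  [[80,0,0],[0,0,0],1],
  [[80,0,0],[0,0,0],1],
  [[80,0,0],[0,0,0],1],
  [[80,0,0],[0,0,0],1],
  [[80,0,0],[0,0,0],1],
  [[80,0,0],[0,0,0],1],
  [[80,0,0],[0,0,0],1],
  [[80,0,0],[0,0,0],1],
  [[80,0,0],[0,0,0],1],
  [[80,0,0],[0,0,0],1],
  [[80,0,0],[0,0,0],1],
  [[80,0,0],[0,0,0],1],
])

```text
time: 15.05
ee_pos: [0.5651, 0.1141, 0.3277]
tcp_rot: [-180.0, 10.0, 101.8]
wrist_force: [1.0, 1.0, 0.7]
opening: -0.0002
grasp_force: 0.0
```

```bash
python3 look.py s4
```

```text
15.05 [0.56511971 0.11411732 0.32772408] [1.02180851 0.99087148 0.68827892]
tab 124 a [0.0411 0.0536 0.0713] b [-0.0027  0.0046  0.0082] z [0.2212 0.2369 0.2468]
org 196 a [0.0898 0.1055 0.1473] b [-0.0109  0.0128  0.0171] z [0.171  0.2048 0.2206]
```

View pics/s4.png

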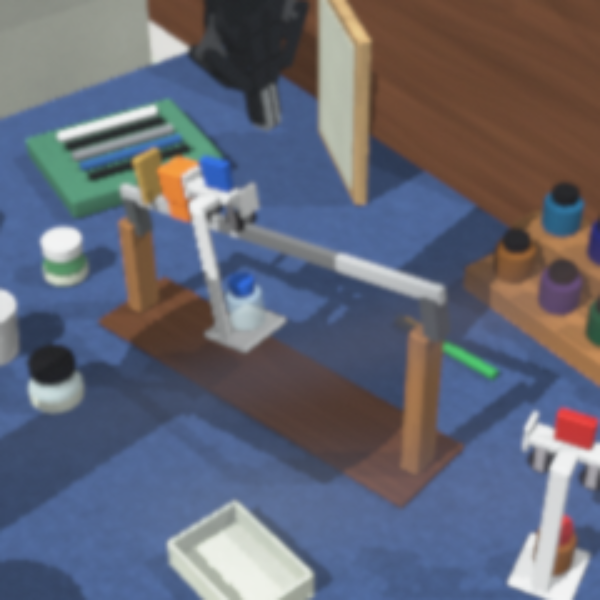

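play_rows([
  [[0,0,25],[0,0,0],1],
  [[0,0,50],[0,0,0],1],
  [[0,0,70],[0,0,0],1],
  [[0,0,84],[0,0,0],1],
  [[0,0,89],[0,0,0],1],
  [[0,0,89],[0,0,0],1],
  [[4,0,89],[0,0,0],1],
  [[8,0,89],[0,0,0],1],
  [[12,0,89],[0,0,0],1],
  [[14,0,89],[0,0,0],1],
  [[14,0,89],[0,0,0],1],
  [[14,0,89],[0,0,0],1],
])

```text
time: 16.3
ee_pos: [0.5654, 0.1126, 0.2377]
tcp_rot: [-180.0, 10.0, 101.8]
wrist_force: [-0.3, 0.7, 0.4]
opening: 0.0002
grasp_force: 0.0
```

```bash
python3 look.py s5
```

```text
16.3 [0.56539366 0.11260797 0.23769086] [-0.32943538  0.65719081  0.37599836]
tab 88 a [0.0081 0.0551 0.0721] b [0.0001 0.0054 0.0352] z [0.22   0.2327 0.2693]
org 195 a [0.0901 0.1051 0.1466] b [-0.0111  0.0129  0.0169] z [0.17   0.2047 0.2204]
```

View pics/s5.png

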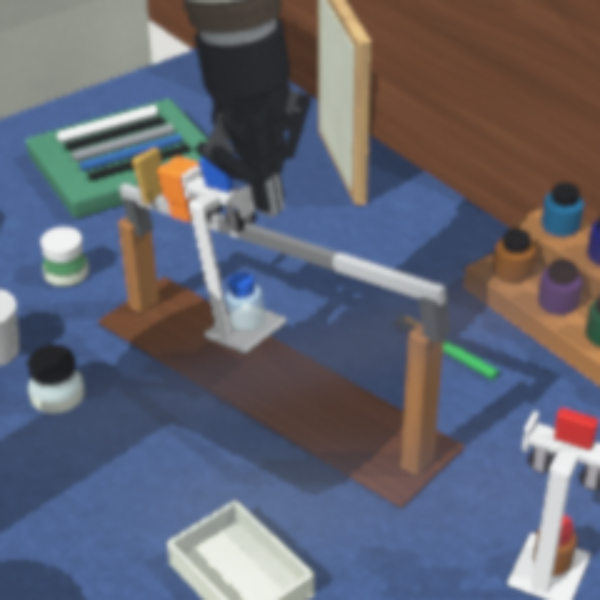

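play_rows([
  [[1,0,0],[0,0,0],1],
  [[2,0,0],[0,0,0],1],
  [[3,0,0],[0,0,0],1],
  [[4,0,0],[0,0,0],1],
  [[5,0,0],[0,0,0],1],
  [[6,0,0],[0,0,0],1],
  [[7,0,0],[0,0,0],1],
  [[8,0,0],[0,0,0],1],
])

```text
time: 17.15
ee_pos: [0.5638, 0.1203, 0.2362]
tcp_rot: [-180.0, 10.0, 101.8]
wrist_force: [0.2, 0.5, 0.7]
opening: -0.0003
grasp_force: 0.0
```

play_rows([
  [[1,0,0],[0,0,0],1],
  [[2,0,0],[0,0,0],1],
  [[3,0,0],[0,0,0],1],
])

```text
time: 17.45
ee_pos: [0.5632, 0.1232, 0.2357]
tcp_rot: [-180.0, 10.0, 101.8]
wrist_force: [0.2, 0.4, 0.3]
opening: -0.0
grasp_force: 0.0
```

play_rows([
  [[1,0,0],[0,0,0],1],
  [[2,0,0],[0,0,0],1],
  [[3,0,0],[0,0,0],1],
])

```text
time: 17.75
ee_pos: [0.5626, 0.1261, 0.2352]
tcp_rot: [-180.0, 10.0, 101.8]
wrist_force: [0.3, 0.5, -0.2]
opening: 0.0003
grasp_force: 0.0
```

play_rows([
  [[1,0,0],[0,0,0],1],
  [[2,0,0],[0,0,0],1],
  [[3,0,0],[0,0,0],1],
])

```text
time: 18.05
ee_pos: [0.5621, 0.1285, 0.2348]
tcp_rot: [-180.0, 10.0, 101.7]
wrist_force: [1.0, -4.8, 1.0]
opening: 0.0004
grasp_force: 2.4
```

play_rows([
  [[0.7,0,0],[0,0,0],1],
  [[1.4,0,0],[0,0,0],1],
  [[2,0,0],[0,0,0],1],
])

```text
time: 18.35
ee_pos: [0.5616, 0.1308, 0.2344]
tcp_rot: [-180.0, 10.0, 101.8]
wrist_force: [0.0, -4.2, 2.0]
opening: 0.0
grasp_force: 2.3
```

play_rows([
  [[0.7,0,0],[0,0,0],1],
  [[1.4,0,0],[0,0,0],1],
  [[2,0,0],[0,0,0],1],
])

```text
time: 18.65
ee_pos: [0.5612, 0.1328, 0.234]
tcp_rot: [-180.0, 10.0, 101.8]
wrist_force: [0.7, -4.2, 2.3]
opening: 0.0002
grasp_force: 2.3
```

play_rows([
  [[0.7,0,0],[0,0,0],1],
  [[1.4,0,0],[0,0,0],1],
  [[2.1,0,0],[0,0,0],1],
  [[2.8,0,0],[0,0,0],1],
  [[3.5,0,0],[0,0,0],1],
  [[4.2,0,0],[0,0,0],1],
  [[5,0,0],[0,0,0],1],
])

```text
time: 19.35
ee_pos: [0.5602, 0.1376, 0.2331]
tcp_rot: [-180.0, 10.0, 101.8]
wrist_force: [-0.4, -5.5, 1.6]
opening: 0.0005
grasp_force: 2.3
```

play_rows([
  [[0.7,0,0],[0,0,0],1],
  [[1.4,0,0],[0,0,0],1],
  [[2.1,0,0],[0,0,0],1],
  [[2.8,0,0],[0,0,0],1],
  [[3.5,0,0],[0,0,0],1],
  [[4.2,0,0],[0,0,0],1],
])

```text
time: 19.95
ee_pos: [0.5593, 0.1417, 0.2324]
tcp_rot: [-180.0, 10.0, 101.8]
wrist_force: [1.0, -4.4, 2.1]
opening: 0.0001
grasp_force: 2.3
```

play_rows([
  [[0.5,0,0],[0,0,0],1],
  [[1,0,0],[0,0,0],1],
  [[1.5,0,0],[0,0,0],1],
  [[2,0,0],[0,0,0],1],
])

```text
time: 20.35
ee_pos: [0.5589, 0.1436, 0.2321]
tcp_rot: [-180.0, 10.0, 101.8]
wrist_force: [1.1, -4.3, 0.8]
opening: 0.0002
grasp_force: 2.3
```

```bash
python3 look.py
```

```text
20.35 [0.55892291 0.14359867 0.23206086] [ 1.14865899 -4.30340994  0.82533913]
tab 74 a [0.0223 0.065  0.0864] b [-0.0006  0.0057  0.0373] z [0.2174 0.2274 0.2658]
org 202 a [0.1081 0.1237 0.1507] b [-0.0126  0.0128  0.017 ] z [0.1674 0.203  0.2178]
```

play_rows([
  [[0.4,0,0],[0,0,0],1],
  [[0.8,0,0],[0,0,0],1],
  [[1.2,0,0],[0,0,0],1],
])

```text
time: 20.7
ee_pos: [0.5587, 0.1448, 0.2318]
tcp_rot: [-180.0, 10.0, 101.8]
wrist_force: [0.7, -4.0, 1.5]
opening: -0.0001
grasp_force: 2.3
```

play_rows([
  [[0.3,0,0],[0,0,0],1],
  [[0.6,0,0],[0,0,0],1],
  [[0.8,0,0],[0,0,0],1],
])

```text
time: 21.0
ee_pos: [0.5585, 0.1455, 0.2317]
tcp_rot: [-180.0, 10.0, 101.8]
wrist_force: [0.6, -4.9, 2.3]
opening: 0.0002
grasp_force: 2.3
```

play_rows([
  [[0.3,0,0],[0,0,0],1],
  [[0.6,0,0],[0,0,0],1],
  [[0.9,0,0],[0,0,0],1],
])

```text
time: 21.3
ee_pos: [0.5584, 0.1464, 0.2315]
tcp_rot: [-180.0, 10.0, 101.8]
wrist_force: [1.9, -3.7, 2.5]
opening: 0.0004
grasp_force: 2.3
```

play_rows([
  [[0.3,0,0],[0,0,0],1],
  [[0.6,0,0],[0,0,0],1],
  [[0.9,0,0],[0,0,0],1],
])

```text
time: 21.6
ee_pos: [0.5582, 0.1472, 0.2314]
tcp_rot: [-180.0, 10.0, 101.8]
wrist_force: [0.8, -4.8, 2.0]
opening: 0.0
grasp_force: 2.3
```

play_rows([
  [[0.3,0,0],[0,0,0],1],
  [[0.6,0,0],[0,0,0],1],
  [[0.9,0,0],[0,0,0],1],
])

```text
time: 21.9
ee_pos: [0.558, 0.1481, 0.2312]
tcp_rot: [-180.0, 10.0, 101.8]
wrist_force: [0.4, -4.5, 0.8]
opening: 0.0001
grasp_force: 2.3
```

play_rows([
  [[0.3,0,0],[0,0,0],1],
  [[0.6,0,0],[0,0,0],1],
  [[0.9,0,0],[0,0,0],1],
])

```text
time: 22.2
ee_pos: [0.5578, 0.149, 0.2311]
tcp_rot: [-180.0, 10.0, 101.8]
wrist_force: [0.0, -4.8, 1.3]
opening: 0.0002
grasp_force: 2.3
```

play_rows([
  [[0.3,0,0],[0,0,0],1],
  [[0.6,0,0],[0,0,0],1],
  [[0.9,0,0],[0,0,0],1],
])

```text
time: 22.5
ee_pos: [0.5576, 0.1498, 0.2309]
tcp_rot: [-180.0, 10.0, 101.8]
wrist_force: [1.1, -4.6, 2.2]
opening: 0.0002
grasp_force: 2.3
```

play_rows([
  [[0.3,0,0],[0,0,0],1],
  [[0.6,0,0],[0,0,0],1],
  [[0.9,0,0],[0,0,0],1],
])

```text
time: 22.8
ee_pos: [0.5575, 0.1505, 0.2308]
tcp_rot: [-180.0, 10.0, 101.8]
wrist_force: [1.1, -6.8, 1.8]
opening: -0.0001
grasp_force: 3.6
```

play_rows([
  [[0.3,0,0],[0,0,0],1],
  [[0.3,0,0],[0,0,0],1],
])

```text
time: 23.0
ee_pos: [0.5575, 0.1505, 0.2309]
tcp_rot: [-180.0, 10.0, 101.7]
wrist_force: [0.7, -7.0, 3.0]
opening: 0.0001
grasp_force: 3.8
```

play_rows([
  [[0.3,0,0],[0,0,0],1],
  [[0.3,0,0],[0,0,0],1],
  [[0.3,0,0],[0,0,0],1],
])

```text
time: 23.3
ee_pos: [0.5575, 0.1505, 0.2309]
tcp_rot: [-180.0, 10.1, 101.7]
wrist_force: [2.7, -8.9, 2.2]
opening: -0.0001
grasp_force: 4.4
```

play_rows([
  [[-2,0,0],[0,0,0],1],
  [[-6,0,0],[0,0,0],1],
  [[-14,0,0],[0,0,0],1],
  [[-25,0,0],[0,0,0],1],
  [[-30,0,-20],[0,0,0],1],
  [[-30,0,-60],[0,0,0],1],
  [[-30,0,-100],[0,0,0],1],
  [[-40,-40,-120],[0,0,0],1],
  [[-60,-85,-120],[0,0,0],1],
  [[-80,-130,-120],[0,0,0],1],
  [[-80,-130,-120],[0,0,0],1],
  [[-80,-130,-120],[0,0,0],1],
  [[-80,-130,-120],[0,0,0],1],
  [[-80,-130,-120],[0,0,0],1],
])

```text
time: 24.7
ee_pos: [0.4428, 0.0683, 0.3621]
tcp_rot: [-179.9, 10.0, 101.8]
wrist_force: [-0.9, -0.0, 0.1]
opening: 0.0001
grasp_force: 0.0
```

```bash
python3 look.py s6; python3 - <<'E'
import cv2
E
```

```text
24.7 [0.44278149 0.06832253 0.36213665] [-0.88447182 -0.0224582   0.09593514]
tab 111 a [0.0642 0.0754 0.0923] b [-0.0034  0.0046  0.008 ] z [0.2176 0.2306 0.2424]
org 162 a [0.1145 0.1304 0.1509] b [0.0021 0.0138 0.0175] z [0.1661 0.197  0.2149]
```

View pics/s6.png

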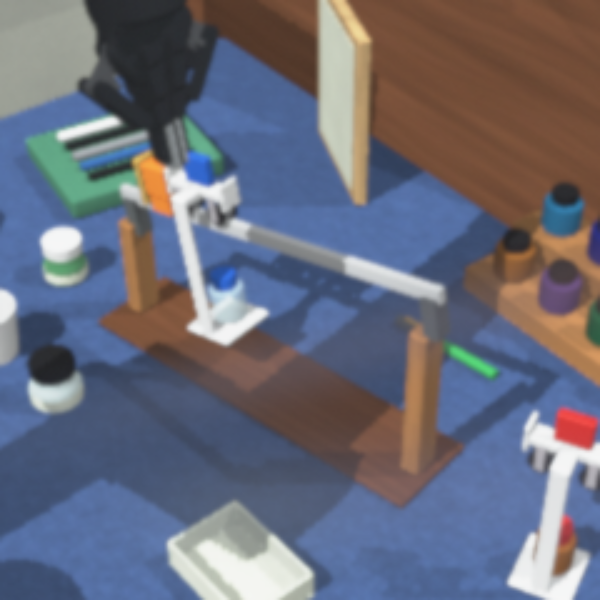

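The picture shows the orange stop at (152,185) flush against the brass plate. The carrier hangs against the stop at (205,195), and the gripper is clear of both.

```bash
python3 -c "
from workcell import workorder; print(workorder.job_done())"
```

```text
the job is handed in; nothing more can be done
None
```

The blue carrier was set on the rail with contact force below 8 N (about 7.9 N at peak, about 2 N at release). It rolled down to the stop by itself, then was pushed until the orange stop stalled home against the brass plate at about 9.5 N; it now hangs there untouched, and the job was handed in at about 25 s.

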